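# Set the bench magnifier over the vial

### The arm

A 6-joint arm with a two-finger parallel gripper is mounted at the origin on a cart in front of the work surface, level with it; the furniture and walls round the work are solid. World frame = base frame: x ahead of the robot, y to its left, z up, the work surface at z = 0. Lengths are in m, angles in rad, forces in N, time in s.
With the tool pointing down it reaches from about 0.275 to 0.775 m from the base axis. Payload 14.6 kg.
Tool frame: the origin (TCP) lies at the very end of the fingers, on their centre line; the grasp point (between the pads) lies 19 mm behind it (arm.grip_point_offset is the distance from the TCP to the grasp point, in m); z points along the fingers, y is the line along which they close (so a half turn about z gives the same grasp; the last joint's range is limited). The gripper opens to 85 mm and grips with 20 to 120 N. Pads are 22 mm wide; open, the fingers measure 114 mm over their backs; the gripper's body (76 mm by 85 mm) begins 54 mm behind the grasp point. The pads swing forward as they close: fully open they stand 13 mm farther back than shut.
Start: joints at [-1.303, 0.263, -0.048, 1.259, 0, 1.415], TCP at [0.215, -0.479, 0.231] pointing down, gripper open.
Joint ranges: [-2.65, 2.65], [-0.89, 1.7], [-1.18, 1.37], [-2.13, 2.11], [-1.35, 1.29], [-3.14, 3.14]. Speed limits (rad/s): [1.89, 1.89, 2.57, 2.79, 3.14, 3.14].

### API

Orientations are given as a 3x3 rotation matrix whose columns are the frame's x, y, z axes.
In Python, from cell import arm gives the robot as it stands. The module is installed in compiled form; this text tells all that it offers.
- The arm moves only by the tool drive_tool, never from a script. Its argument "steps" is one flat list of numbers, 5 for each row, row after row: the shift along the tool's x, y, z in cm, then the turn about the tool's z in degrees, then the finger opening in cm, from 0 to 8.54. A call has exactly 10 rows; each row shifts and turns the commanded pose from where the row before left it, along the tool's axes as they then stand; what a row does not reach is not made up. A row lasts 1/12 s, in which the tool goes at most 41.7 mm and 7.16 degrees, less where a joint would pass 70% of its speed; a pose out of reach is approached as far as the arm can. A call with a gripper value outside its range is refused whole. The fingers move at their own pace and stop on an object; "grip_force" is the grip in N (left out, the last holds). Time passes only in rows, so rows that do not move let the fingers close, or fill a call up. It gives the time, the measured TCP pose, the force, the opening and the grip force at its end, in the units of the state.
- arm.get_obs(): the state, without advancing time (a new reading comes with each control period).
- arm.snapshot(name): name is "scene" or "side" or "wrist"; returns the picture (420x560x3 uint8, red, green, blue); there is no depth.
- arm.camera_model(name): a dict with "fx", "fy", "cx", "cy" (pixels), "R" (3x3) and "t" (3): a world point X has camera coordinates R X + t. Camera axes: x right, y down, z forward; pixel columns grow to the right and rows downward; lengths in m; the calibration is good to about 2 mm. A picture is of the moment at which its call begins: read the wrist's pose just before it. camera_model takes no time and is no camera call; for the wrist camera it gives the pose at the moment of the call.
- arm.close_job(): hands the job in; it is judged then, once.
The state is a dict: "time": time; "joints": joint angles; "qd": joint speeds; "joint_torque": joint torques, N m; "tool_pos": TCP position; "tool_rot": TCP orientation; "contact_force": force on the tool from outside, world axes, zero at the start; "moment": the same for the moment, N m; "finger_gap": opening from 0.0 (shut) to 1.0 (fully open); "grip_force": force on a finger pad.
Only numpy, scipy, OpenCV 4.12 (cv2) and the standard library are available. Lean on these libraries where they do the work, as an engineer would, in place of code of your own. Each camera call takes 0.05 s, during which the arm holds its last target. There are 200 camera calls.

### The job

Set the bench magnifier for inspecting the small clear vial: swing its arm round and tip the lens down until the lens hangs level and is centred above the vial's cap, and stays so by itself once you let go. The arm gives a little and springs back when released, so look again after letting go and correct it; do not disturb the vial, the amber bottle, the beaker or the tape roll.

Things in the scene. Friction and masses are not known exactly. Their poses are not given: they have to be found in the camera images.
- magnifier: Base of the bench magnifier, fixed: grey round base 150 mm across and 24 mm high with an upright steel post (whole height 217 mm). Origin: underside of the base on the post's vertical axis, about which the arm swings, up to 1.5 rad to each side of the front (its -x axis).
- tilt_hinge (a point): Outer end of the arm, middle of the lens' tilt hinge: 110 mm out from the post's axis, 190 mm above the bench; hinge axis horizontal, square to the arm. Swing friction is about 1.3 Nm (5 to 8 N at the knob). The arm flexes over 0.1 rad (how far must be found by trying, equal both ways) before the swivel slips; on release it springs back that much against the push, then stays.
- lens (a joint): Tilt of the lens about its hinge, rad: 0 is level, positive is knob end up, range -0.6 to 1.3 (no stop at level). Held by friction of 0.45 Nm (about 3 to 4 N at the knob), it stays where it is left without spring-back.
- lens_centre (a point): Centre of the round lens (clear glass in a black rim 102 mm across, 11 mm thick), 60 mm from the tilt hinge, so 170 mm from the post's axis when level. Its z axis is the lens axis (up when level); its -x axis points from the hinge through the centre to the knob.
- lens_knob (a point): Centre of the black ball knob, 20 mm in diameter, on an 8 mm steel stem at the outer edge of the lens rim, 135 mm from the tilt hinge in the lens plane (30 mm beyond the rim), so 245 mm from the post's axis when level. It can be gripped from above and moves the swing and the tilt together.
- vial: The specimen: small clear vial with a white cap, 23 mm across, 45 mm high, loose, standing upright at the middle of one of two 60 x 60 x 8 mm white tiles, 170 mm from the post's axis. Origin: centre of its underside, z up.
- amber_bottle: Amber bottle with a black cap, 45 mm across, 99 mm high, loose, standing on the other, identical tile, also 170 mm from the post. Leave it alone. Origin: centre of its underside.
- beaker: Bystander: glass beaker, 78 x 88 mm, 94 mm high, loose on the bench. Origin: centre of its underside.
- tape_roll: Bystander: roll of masking tape lying flat, 104 mm across, 25 mm high, loose. Origin: centre of its underside.

How it is judged:
By the outcome, as a careful person would: the job done as asked, in the order asked, and still so for the second after the job is handed in, with the robot touching nothing.
It also fails if it takes over 51 s, if anything falls off the work surface, if the arm or the gripper's body presses on something with over 40 N, if the wrist force passes 120 N, or if a joint passes its speed limit or range.

## Working session

There is one attempt and no reset: what is moved stays moved. The work goes in short steps, Python scripts to look and compute and a tool call to move; the robot and the scene stay as the last step left them, time stands still between calls to the robot, and variables do not carry over. Pictures are saved under pics/ and viewed, at most 10 in all, crops included, and the job is handed in when it is done.

Besides the shell and the picture viewer there is one more tool, called after ">>>" as name(argument=value, ...) on one line, values as JSON. drive_tool: Moves the arm, as the interface text tells. Its arguments: {"type":"object","properties":{"steps":{"type":"array"},"grip_force":{"type":"number"}},"required":["steps"]}

```bash
mkdir -p pics
python3 - <<'E'
from cell import arm
import cv2,numpy as np
a=arm.snapshot("scene");b=arm.snapshot("side")
for n,i in(("scene",a),("side",b)):
    cv2.imwrite(f"pics/{n}0.png",i[:,:,::-1]); c=arm.camera_model(n); print(n,c["fx"],c["cx"],c["cy"],np.round(-c["R"].T@c["t"],3),np.round(c["R"],2).tolist())
o=arm.get_obs();print(o["time"],o["tool_pos"],o["tool_rot"],arm.grip_point_offset)
E
```

```text
scene 456.93489175188245 279.4314681024345 208.67918936747537 [-0.325  0.671  0.919] [[-0.5, -0.86, 0.01], [-0.52, 0.29, -0.8], [0.69, -0.41, -0.6]]
side 495.929685073124 288.2571743047891 204.73690118392247 [0.164 0.925 0.777] [[-0.88, -0.48, 0.02], [-0.29, 0.51, -0.81], [0.38, -0.72, -0.59]]
0.1 [ 0.21535005 -0.47852125  0.23086913] [[ 9.11933621e-01  4.10337674e-01 -2.54273395e-04]
 [ 4.10337719e-01 -9.11933120e-01  9.70295365e-04]
 [ 1.66268413e-04 -9.89182930e-04 -9.99999497e-01]] 0.0187
```

View pics/scene0.png

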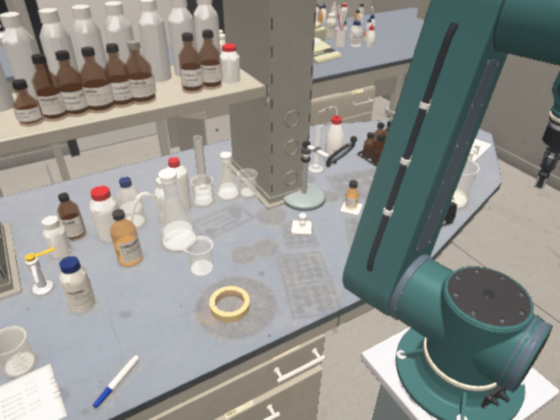

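View pics/side0.png

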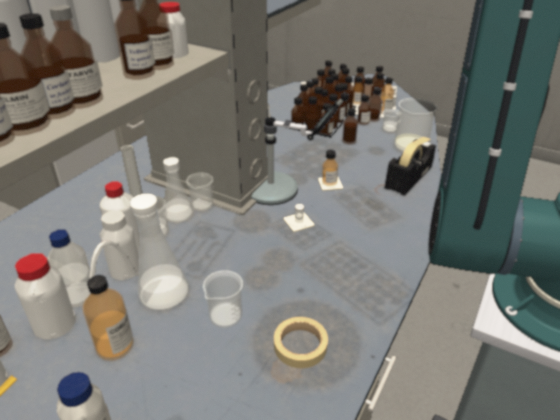

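The scene view shows the post at about (305,190), vial at (303,222) and amber tile at (352,207), with the lens tipped up near (342,150). In the side view the post is at (271,155), the vial at (299,214) and the lens near (326,117). I'll enlarge both views.

Run:
```python
import cv2,numpy as np
a=cv2.imread("pics/scene0.png")[130:250,270:400];b=cv2.imread("pics/side0.png")[90:240,230:360]
f=lambda i:cv2.resize(i,None,fx=3,fy=3,interpolation=cv2.INTER_CUBIC)
A,B=f(a),f(b);C=np.zeros((450,780,3),np.uint8);C[:360,:390]=A;C[:450,390:]=B
cv2.imwrite("pics/c0.png",C)
```

```text
(no output)
```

View pics/c0.png

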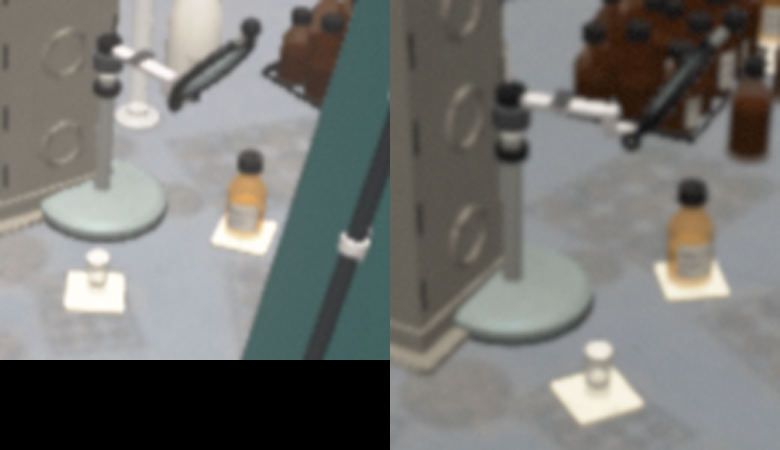

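Crop shows knob at scene (354,139) / side (345,96), post top at (306,144)/(270,119), hinge at about (329,158)/(309,133) and vial cap at (302,215)/(300,206). Triangulating these.

```bash
cat > h.py <<'E'
from cell import arm
import cv2,numpy as np
def ray(c,p):
    d=np.array([(p[0]-c["cx"])/c["fx"],(p[1]-c["cy"])/c["fy"],1.]);d=c["R"].T@d
    return -c["R"].T@c["t"],d/np.linalg.norm(d)
def plane(c,p,z):
    o,d=ray(c,p);return o+d*(z-o[2])/d[2]
def tri(l):
    A=np.zeros((3,3));b=np.zeros(3)
    for c,p in l:
        o,d=ray(c,p);M=np.eye(3)-np.outer(d,d);A+=M;b+=M@o
    return np.linalg.solve(A,b)
E
python3 - <<'E'
from h import *
s=arm.camera_model("scene");d=arm.camera_model("side")
for n,p,q,z in(("knob",(354,139),(345,96),None),("posttop",(306,144),(270.3,119.3),.217),("postfoot",(304.3,192.7),(271,183.3),.024),("hinge",(329.3,158.3),(309,132.7),.19),("cap",(302.3,215.3),(299.7,206),.053),("ambercap",(353.3,181),(330.7,151),.107)):
    print(n,np.round(tri([(s,p),(d,q)]),3), *( [] if z is None else [np.round(plane(s,p,z),3),np.round(plane(d,q,z),3)]))
for n,c in(("scene",s),("side",d)):
    i=cv2.imread(f"pics/{n}0.png");m=((i.min(2)>205)).astype(np.uint8)
    for ct in cv2.findContours(m,0,2)[0]:
        x,y,w,h=cv2.boundingRect(ct)
        if 10<w<50 and 270<x<360 and 170<y<240: 
            r=cv2.minAreaRect(ct);print(n,(x,y,w,h),np.round(plane(c,r[0],.008),3))
E
```

```text
knob [ 0.567 -0.101  0.306]
posttop [ 0.746 -0.059  0.217] [ 0.745 -0.058  0.217] [ 0.747 -0.06   0.217]
postfoot [ 0.748 -0.063  0.023] [ 0.749 -0.064  0.024] [ 0.745 -0.06   0.024]
hinge [ 0.648 -0.081  0.202] [ 0.672 -0.1    0.19 ] [ 0.652 -0.092  0.19 ]
cap [0.607 0.036 0.058] [0.613 0.032 0.053] [0.609 0.031 0.053]
ambercap [ 0.619 -0.164  0.113] [ 0.628 -0.172  0.107] [ 0.622 -0.171  0.107]
scene (291, 220, 21, 14) [0.613 0.034 0.008]
scene (340, 203, 22, 12) [ 0.614 -0.162  0.008]
scene (295, 203, 13, 3) [ 0.716 -0.03   0.008]
side (285, 215, 28, 15) [0.607 0.038 0.008]
side (319, 179, 23, 10) [ 0.612 -0.161  0.008]
```

>>> drive_tool(steps=[2.4,-1,-1.2,0,8.5,2.4,-1,-1.2,0,8.5,2.4,-1,-1.2,0,8.5,2.4,-1,-1.2,0,8.5,2.4,-1,-1.2,0,8.5,2.4,-1,-1.2,0,8.5,2.4,-1,-1.2,0,8.5,2.4,-1,-1.2,0,8.5,2.4,-1,-1.2,0,8.5,2.4,-1,-1.2,0,8.5])

```text
time: 0.93
tool_pos: [0.3938, -0.2879, 0.3517]
tool_rot: [[0.912, 0.41, -0.0], [0.41, -0.912, 0.0], [-0.0, -0.0, -1.0]]
contact_force: [0.5, -1.1, 0.2]
finger_gap: 0.997
grip_force: 0.0
```

>>> drive_tool(steps=[2.2,-1,0,0,8.5,2.2,-1,0,0,8.5,2.2,-1,0,0,8.5,2.2,-1,0,0,8.5,2.2,-1,0,0,8.5,2.2,-1,0,0,8.5,2.2,-1,0,0,8.5,2.2,-1,0,0,8.5,2.2,-1,0,0,8.5,2.2,-1,0,0,8.5])

```text
time: 1.77
tool_pos: [0.5535, -0.1065, 0.351]
tool_rot: [[0.912, 0.41, -0.0], [0.41, -0.912, 0.0], [-0.0, -0.0, -1.0]]
contact_force: [0.7, -0.5, 0.6]
finger_gap: 0.995
grip_force: 0.0
```

>>> drive_tool(steps=[0,0,0,-7,8.5,0,0,0,-7,8.5,0,0,0,-7,8.5,0,0,0,-7,8.5,0,0,0,-7,8.5,0,0,0,-7,8.5,0,0,0,-7,8.5,0,0,0,-7,8.5,0,0,0,-7,8.5,0,0,0,-7,8.5])

```text
time: 2.6
tool_pos: [0.5528, -0.1076, 0.351]
tool_rot: [[-0.08, 0.997, -0.001], [0.997, 0.08, 0.0], [0.0, -0.001, -1.0]]
contact_force: [0.4, -0.5, -0.5]
finger_gap: 0.998
grip_force: 0.0
```

>>> drive_tool(steps=[0,0,0,-7,8.5,0,0,0,-7,8.5,0,0,0,-7,8.5,0,0,0,-7,8.5,0,0,0,-7,8.5,0,0,0,-7,8.5,0,0,0,-7,8.5,0,0,0,-7,8.5,0,0,0,-7,8.5,0,0,0,-7,8.5])

```text
time: 3.43
tool_pos: [0.5528, -0.1076, 0.351]
tool_rot: [[-0.964, 0.266, -0.001], [0.266, 0.964, 0.0], [0.001, 0.0, -1.0]]
contact_force: [0.2, 0.9, 0.4]
finger_gap: 0.993
grip_force: 0.0
```

>>> drive_tool(steps=[0,0,0,-7,8.5,0,0,0,-7,8.5,0,0,0,-7,8.5,0,0,0,-7,8.5,0,0,0,0,8.5,0,0,0,0,8.5,0,0,0,0,8.5,0,0,0,0,8.5,0,0,0,0,8.5,0,0,0,0,8.5])

```text
time: 4.27
tool_pos: [0.5529, -0.1077, 0.3513]
tool_rot: [[-0.978, -0.211, 0.0], [-0.211, 0.978, 0.0], [-0.0, 0.0, -1.0]]
contact_force: [-0.2, 0.7, 0.6]
finger_gap: 0.999
grip_force: 0.0
```

Run:
```python
from h import *
c=arm.camera_model("wrist");i=arm.snapshot("wrist");cv2.imwrite("pics/w1.png",i[:,:,::-1])
np.set_printoptions(precision=3,suppress=True)
o=arm.get_obs();print(o["time"],o["tool_pos"],o["tool_rot"],o["joints"])
print(-c["R"].T@c["t"],c["R"],c["fx"])
p=lambda X:(lambda v:(v[0]/v[2]*c["fx"]+c["cx"],v[1]/v[2]*c["fy"]+c["cy"]))(c["R"]@np.array(X)+c["t"])
print(p([.567,-.101,.303]),p([.611,.034,.053]))
```

```text
4.3167 [ 0.553 -0.108  0.351] [[-0.978 -0.211 -0.   ]
 [-0.211  0.978 -0.   ]
 [ 0.    -0.    -1.   ]] [-0.337  0.333  0.377  1.615 -0.    -0.549]
[ 0.479 -0.123  0.495] [[-0.211  0.977 -0.   ]
 [ 0.934  0.202  0.296]
 [ 0.29   0.062 -0.955]] 367.5782141838099
(np.float64(287.7792545252446), np.float64(264.09233403379676)) (np.float64(380.7800327008597), np.float64(230.89742398059514))
```

View pics/w1.png

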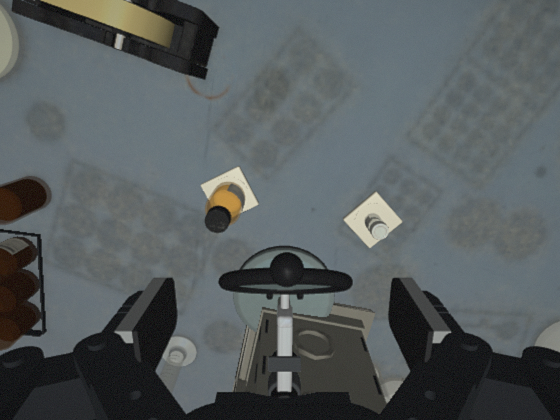

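The wrist view shows the knob at (287,265), 1 px from the prediction, the arm aligned with the image vertical, and the vial cap at (380,229). The estimate is good, so I'll grip the knob.

>>> drive_tool(steps=[-0.5,0.1,0.5,0,8.5,-0.5,0.1,0.8,0,8.5,-0.5,0.2,1,0,8.5,0,0,1,0,7,0,0,1,0,6,0,0,1,0,5,0,0,1,0,4,0,0,0.3,0,3.5,0,0,0,0,3,0,0,0,0,3], grip_force=40)

```text
time: 5.15
tool_pos: [0.5667, -0.1004, 0.2851]
tool_rot: [[-0.977, -0.212, -0.0], [-0.212, 0.977, 0.0], [0.0, 0.0, -1.0]]
contact_force: [0.7, -0.6, 0.4]
finger_gap: 0.352
grip_force: 0.0
```

>>> drive_tool(steps=[0,0,0,0,1,0,0,0,0,1,0,0,0,0,1,0,0,0,0,1,0,0,0,0,1,0,0,0,0,1,0,0,0,0,1,0,0,0,0,1,0,0,0,0,1,0,0,0,0,1])

```text
time: 5.98
tool_pos: [0.5666, -0.1006, 0.2853]
tool_rot: [[-0.977, -0.212, 0.0], [-0.212, 0.977, -0.0], [0.0, -0.0, -1.0]]
contact_force: [-1.3, -0.6, 1.1]
finger_gap: 0.201
grip_force: 39.0
```

Run:
```python
from h import *
np.set_printoptions(precision=3,suppress=True)
c=arm.camera_model("wrist");i=arm.snapshot("wrist");cv2.imwrite("pics/w2.png",i[:,:,::-1])
o=arm.get_obs();print(o["time"],o["tool_pos"],o["finger_gap"],o["grip_force"],o["joints"])
```

```text
6.0333 [ 0.567 -0.101  0.285] 0.2028914885969094 39.026110768318176 [-0.317  0.345  0.217  1.443 -0.    -0.531]
```

View pics/w2.png

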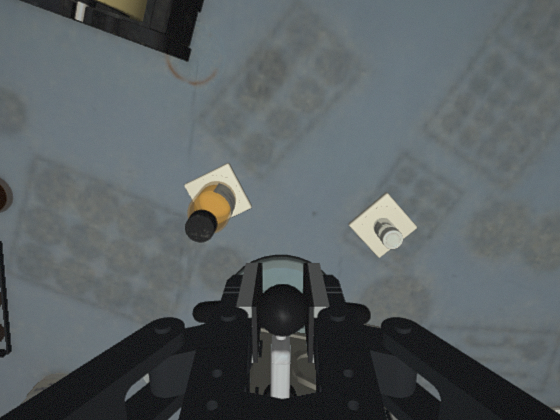

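The knob sits between the pads at (283,305). Next I'll swing it by 48° plus about 7° for flex, along an arc of 185 mm radius.

>>> drive_tool(steps=[-0.02,0.89,0,2.75,1,-0.02,0.89,0,2.75,1,-0.02,0.89,0,2.75,1,-0.02,0.89,0,2.75,1,-0.02,0.89,0,2.75,1,-0.02,0.89,0,2.75,1,-0.02,0.89,0,2.75,1,-0.02,0.89,0,2.75,1,-0.02,0.89,0,2.75,1,-0.02,0.89,0,2.75,1])

```text
time: 6.87
tool_pos: [0.5695, -0.0128, 0.2853]
tool_rot: [[-0.964, 0.266, 0.001], [0.266, 0.964, -0.002], [-0.001, -0.002, -1.0]]
contact_force: [3.5, -7.6, -2.5]
finger_gap: 0.204
grip_force: 39.0
```

>>> drive_tool(steps=[-0.02,0.89,0,2.75,1,-0.02,0.89,0,2.75,1,-0.02,0.89,0,2.75,1,-0.02,0.89,0,2.75,1,-0.02,0.89,0,2.75,1,-0.02,0.89,0,2.75,1,-0.02,0.89,0,2.75,1,-0.02,0.89,0,2.75,1,-0.02,0.89,0,2.75,1,-0.02,0.89,0,2.75,1])

```text
time: 7.7
tool_pos: [0.6117, 0.0643, 0.2849]
tool_rot: [[-0.732, 0.681, -0.001], [0.681, 0.732, -0.002], [-0.001, -0.002, -1.0]]
contact_force: [0.1, -8.3, -2.8]
finger_gap: 0.201
grip_force: 39.0
```

Run:
```python
from h import *
np.set_printoptions(precision=3,suppress=True)
c=arm.camera_model("wrist");i=arm.snapshot("wrist");cv2.imwrite("pics/w3.png",i[:,:,::-1])
o=arm.get_obs();print(o["time"],o["tool_pos"],o["tool_rot"],o["contact_force"],o["finger_gap"],o["grip_force"],o["joints"])
s=arm.camera_model("wrist")
d=o["tool_pos"]-np.array([.747,-.06,0]);print(np.hypot(*d[:2]),np.degrees(np.arctan2(d[1],-d[0])))
a=arm.snapshot("scene")[120:260,250:410,::-1];b=arm.snapshot("side")[70:240,220:370,::-1]
f=lambda i:cv2.resize(i,None,fx=2.4,fy=2.4,interpolation=cv2.INTER_CUBIC)
A,B=f(a),f(b);C=np.zeros((420,780,3),np.uint8);C[:A.shape[0],:A.shape[1]]=A;C[:B.shape[0],390:390+B.shape[1]]=B
cv2.imwrite("pics/c3.png",C)
```

```text
7.75 [0.612 0.065 0.285] [[-0.73   0.683 -0.001]
 [ 0.683  0.73  -0.001]
 [-0.    -0.002 -1.   ]] [-2.863 -5.845 -1.935] 0.20573211614403464 39.18573617935181 [-0.025  0.422  0.338  1.487 -0.001  0.727]
0.18385413209377557 42.92627400294956
```

View pics/c3.png

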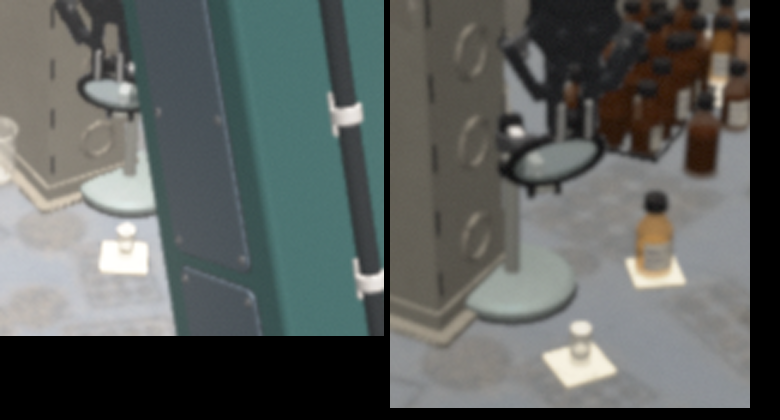

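The swing followed along and the lens is still tipped up: rim at (552,160), vial at (580,345) in the side crop. Now I'll tip the lens down along its 135 mm arc.

>>> drive_tool(steps=[0.52,0,0.43,0,1,0.52,0,0.43,0,1,0.52,0,0.43,0,1,0.52,0,0.43,0,1,0.52,0,0.43,0,1,0.4,0,0.55,0,1,0.4,0,0.55,0,1,0.4,0,0.55,0,1,0.4,0,0.55,0,1,0.4,0,0.55,0,1])

```text
time: 8.68
tool_pos: [0.5775, 0.0955, 0.2362]
tool_rot: [[-0.734, 0.679, 0.0], [0.679, 0.734, -0.001], [-0.001, -0.001, -1.0]]
contact_force: [-0.8, -6.5, 2.7]
finger_gap: 0.203
grip_force: 40.3
```

>>> drive_tool(steps=[0.25,0,0.63,0,1,0.25,0,0.63,0,1,0.25,0,0.63,0,1,0.25,0,0.63,0,1,0.25,0,0.63,0,1,0.08,0,0.67,0,1,0.08,0,0.67,0,1,0.08,0,0.67,0,1,0.08,0,0.67,0,1,0.08,0,0.67,0,1])

```text
time: 9.52
tool_pos: [0.5651, 0.1069, 0.171]
tool_rot: [[-0.734, 0.679, -0.001], [0.679, 0.734, -0.001], [-0.0, -0.001, -1.0]]
contact_force: [-3.0, -4.6, 4.0]
finger_gap: 0.201
grip_force: 43.2
```

Run:
```python
from h import *
np.set_printoptions(precision=4,suppress=True)
o=arm.get_obs();print(o["time"],o["tool_pos"],o["contact_force"],o["moment"],o["finger_gap"])
d=o["tool_pos"]-np.array([.747,-.06,0]);print(np.hypot(*d[:2]),np.degrees(np.arctan2(d[1],-d[0])))
```

```text
9.5167 [0.5651 0.1069 0.171 ] [-2.9588 -4.5654  4.0018] [-0.9182  0.4598 -0.0303] 0.20111491760469807
0.24685978190817523 42.54180241043776
```

>>> drive_tool(steps=[0,0,0,0,2,0,0,0,0,3,0,0,0,0,4.5,0,0,0,0,6,0,0,0,0,6,0,0,-1,0,6,0,0,-2,0,6,0,0,-3,0,6,0,0,-3,0,6,0,0,-3,0,6])

```text
time: 10.35
tool_pos: [0.5656, 0.1075, 0.2928]
tool_rot: [[-0.734, 0.679, 0.0], [0.679, 0.734, 0.001], [0.0, 0.001, -1.0]]
contact_force: [1.1, 0.4, 0.7]
finger_gap: 0.7
grip_force: 0.0
```

Run:
```python
from h import *
np.set_printoptions(precision=4,suppress=True)
o=arm.get_obs();print(o["time"],o["tool_pos"])
np.save("c4.npy",arm.camera_model("wrist"),allow_pickle=True)
i=arm.snapshot("wrist");cv2.imwrite("pics/w4.png",i[:,:,::-1])
cv2.imwrite("pics/scene4.png",arm.snapshot("scene")[:,:,::-1]);cv2.imwrite("pics/side4.png",arm.snapshot("side")[:,:,::-1])
W=cv2.imread("pics/w4.png")
b=cv2.imread("pics/side4.png")[90:240,230:330];B=cv2.resize(b,None,fx=2.4,fy=2.4,interpolation=cv2.INTER_CUBIC)
C=np.zeros((420,800,3),np.uint8);C[:,:560]=W;C[:B.shape[0],560:800]=B;cv2.imwrite("pics/c4.png",C)
```

```text
10.35 [0.5656 0.1075 0.2928]
```

View pics/c4.png

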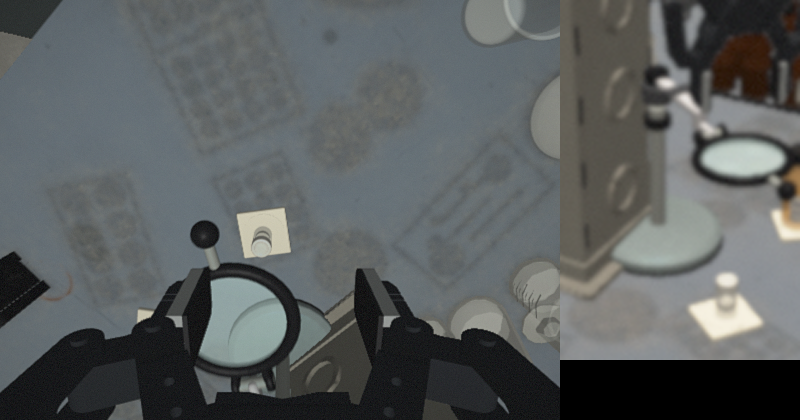

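The wrist view shows the arm sprung back a lot: knob at (205,235), lens centre at about (243,320), vial cap at (261,246), tile at (264,232). In the side view the knob is at (324.6,169).

Run:
```python
from h import *
np.set_printoptions(precision=4,suppress=True)
w=np.load("c4.npy",allow_pickle=True).item();d=arm.camera_model("side")
i=cv2.imread("pics/w4.png")
m=((i.min(2)>170)).astype(np.uint8);m[:180]=0;m[:,:220]=0;m[270:]=0;m[:,310:]=0
ct=max(cv2.findContours(m,0,2)[0],key=cv2.contourArea);tc=cv2.minAreaRect(ct)[0]
k=(i.max(2)<60).astype(np.uint8);k[:205]=0;k[250:]=0;k[:,:170]=0;k[:,225:]=0
kc=max(cv2.findContours(k,0,2)[0],key=cv2.contourArea);kp,kr=cv2.minEnclosingCircle(kc)
P=np.array([.747,-.06])
def pol(n,X):print(n,X,np.hypot(*(X[:2]-P)),np.degrees(np.arctan2(X[1]-P[1],P[0]-X[0])))
print(tc,kp,kr)
pol("tile",plane(w,tc,.008));pol("cap",plane(w,(261,246),.053))
pol("knob",plane(w,kp,.19));pol("knobtri",tri([(w,kp),(d,(324.6,169))]))
```

```text
(263.26898193359375, 232.82496643066406) (204.26785278320312, 234.0) 14.302962303161621
tile [0.6117 0.0339 0.008 ] 0.1647085052661098 34.769386674805894
cap [0.6107 0.0344 0.053 ] 0.16574403092459145 34.70514456114782
knob [0.5407 0.0557 0.19  ] 0.2365425353043977 29.286217876515174
knobtri [0.5387 0.0584 0.1977] 0.23960165883158194 29.608800785576204
```

>>> drive_tool(steps=[-0.3,-1.1,0,0,7,-0.3,-1.1,0,0,7,-0.3,-1.1,0,0,7,-0.3,-1.1,0,0,7,-0.4,-1.1,0,0,7,0,0,0,-6.7,7,0,0,0,-6.7,7,0,0,0,0,7,0,0,0,0,7,0,0,0,0,7])

```text
time: 11.33
tool_pos: [0.5399, 0.0556, 0.2912]
tool_rot: [[-0.869, 0.494, -0.0], [0.494, 0.869, 0.0], [0.0, -0.0, -1.0]]
contact_force: [-0.0, -0.8, -0.3]
finger_gap: 0.819
grip_force: 0.0
```

Run:
```python
from h import *
np.set_printoptions(precision=4,suppress=True)
o=arm.get_obs();w=arm.camera_model("wrist");i=arm.snapshot("wrist")[:,:,::-1].copy();cv2.imwrite("pics/w5.png",i);np.save("c5.npy",w,allow_pickle=True)
X=np.array([.54,.0565,.192]);v=w["R"]@X+w["t"];u=np.array([w["fx"]*v[0]/v[2]+w["cx"],w["fy"]*v[1]/v[2]+w["cy"]]);print(o["time"],o["tool_pos"],"pred",u)
k=(i.max(2)<60).astype(np.uint8);M=np.zeros_like(k);cv2.circle(M,tuple(int(a) for a in u),22,1,-1);k*=M
kp,kr=cv2.minEnclosingCircle(max(cv2.findContours(k,0,2)[0],key=cv2.contourArea));print(kp,kr)
w4=np.load("c4.npy",allow_pickle=True).item()
print(tri([(w4,(204.3,234)),(w,kp)]),plane(w,kp,.19))
```

```text
11.3333 [0.5399 0.0556 0.2912] pred [282.5404 212.2056]
(286.3921813964844, 212.05795288085938) 14.538673400878906
[0.5394 0.0598 0.1995] [0.5418 0.0586 0.19  ]
```

View pics/w5.png

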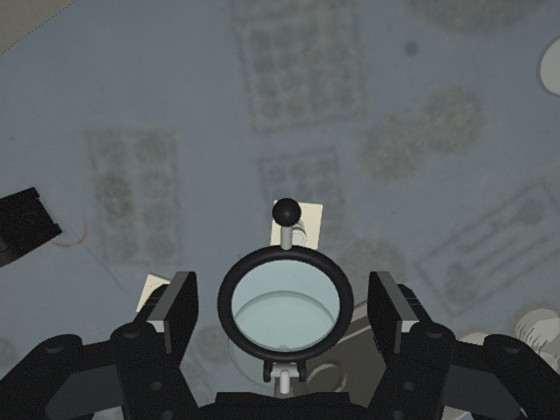

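The wrist view shows the knob at (286,212), the lens rim spanning x 220–353 and y 246–364, and the stem straight up. Stereo puts the knob at z≈0.199, which is slightly knob-up. I'll check that stereo against known features.

Run:
```python
from h import *
np.set_printoptions(precision=4,suppress=True)
a=np.load("c4.npy",allow_pickle=True).item();b=np.load("c5.npy",allow_pickle=True).item()
A=cv2.imread("pics/w4.png",0);B=cv2.imread("pics/w5.png",0)
# control: features on the bench (z=0 or .008), upper part of view, by ORB matching
m=np.zeros_like(A);m[:210]=255
o=cv2.SIFT_create(contrastThreshold=.01);k1,d1=o.detectAndCompute(A,m);k2,d2=o.detectAndCompute(B,m)
g=[x for x,y in cv2.BFMatcher().knnMatch(d1,d2,k=2) if x.distance<.7*y.distance]
z=[tri([(a,k1[x.queryIdx].pt),(b,k2[x.trainIdx].pt)])[2] for x in g]
print(len(z),np.percentile(z,[25,50,75]))
# rim ellipse in w5
k=(B<60).astype(np.uint8);k[:,:217]=0;k[:,357:]=0;k[:240]=0;k[366:]=0
for c in sorted(cv2.findContours(k,cv2.RETR_CCOMP,1)[0],key=cv2.contourArea)[-3:]:print(cv2.contourArea(c),cv2.boundingRect(c),cv2.fitEllipse(c))
P=np.array([.751,-.062]);u=np.array([-.869,.494])
for n,p in (("knob",(286.4,212.1)),("outer rim",(286,246)),("inner rim",(286,364))):
    for zz in (.18,.19,.20,.21):
        X=plane(b,p,zz);print(n,zz,round((X[:2]-P)@u,4),end="; ")
    print()
```

```text
91 [0.0007 0.0025 0.0035]
125.5 (336, 336, 21, 20) ((347.76129150390625, 345.60198974609375), (13.69865608215332, 21.85586929321289), 57.707218170166016)
8099.0 (230, 258, 111, 95) ((285.02880859375, 305.1688232421875), (93.73831176757812, 110.04821014404297), 89.89146423339844)
12791.0 (217, 245, 140, 121) ((287.3826599121094, 306.2029724121094), (119.46222686767578, 141.35507202148438), 108.58516693115234)
knob 0.18 0.2383; knob 0.19 0.2414; knob 0.2 0.2445; knob 0.21 0.2475; 
outer rim 0.18 0.2118; outer rim 0.19 0.2159; outer rim 0.2 0.2201; outer rim 0.21 0.2242; 
inner rim 0.18 0.1061; inner rim 0.19 0.1144; inner rim 0.2 0.1226; inner rim 0.21 0.1309;
```

Tilt is about +0.06 rad and the knob needs to come down about 8.5 mm. The flex is about 12.5°. I'll regrip, push to a bearing of about 46.9° and lower the knob.

>>> drive_tool(steps=[0.1,0.1,1,0,7,0.1,0.2,2,0,7,0,0,2,0,7,0,0,2,0,7,0,0,2,0,6,0,0,1.5,0,5,0,0,0.7,0,4,0,0,0,0,3,0,0,0,0,3,0,0,0,0,2.5])

```text
time: 12.22
tool_pos: [0.5403, 0.0595, 0.1802]
tool_rot: [[-0.871, 0.491, 0.001], [0.491, 0.871, -0.0], [-0.001, 0.001, -1.0]]
contact_force: [0.3, -0.2, 0.2]
finger_gap: 0.293
grip_force: 0.0
```

>>> drive_tool(steps=[0,0,0,0,1,0,0,0,0,1,0,0,0,0,1,0,0,0,0,1,0,0,0,0,1,0,0,0,0,1,0,0,0,0,1,0,0,0,0,1,0,0,0,0,1,0,0,0,0,1])

```text
time: 13.05
tool_pos: [0.5401, 0.0595, 0.1794]
tool_rot: [[-0.871, 0.491, 0.001], [0.491, 0.871, -0.0], [-0.001, 0.0, -1.0]]
contact_force: [4.8, -3.0, 0.9]
finger_gap: 0.205
grip_force: 39.0
```

>>> drive_tool(steps=[0,0.36,0,0.85,1,0,0.36,0,0.85,1,0,0.36,0,0.85,1,0,0.36,0,0.85,1,0,0.36,0,0.85,1,0,0.36,0,0.85,1,0,0.36,0,0.85,1,0,0.36,0,0.85,1,0,0.36,0,0.85,1,-0.03,0.36,0,0.85,1])

```text
time: 13.88
tool_pos: [0.5601, 0.0888, 0.1794]
tool_rot: [[-0.789, 0.615, 0.001], [0.615, 0.789, -0.002], [-0.001, -0.001, -1.0]]
contact_force: [3.9, -8.1, 0.4]
finger_gap: 0.198
grip_force: 39.1
```

>>> drive_tool(steps=[0,0.36,0.1,0.85,1,0,0.36,0.1,0.85,1,0,0.36,0.1,0.85,1,0,0.36,0.1,0.85,1,0,0.36,0.1,0.85,1,0,0.36,0.1,0.85,1,0,0.36,0.1,0.85,1,0,0.36,0.1,0.85,1,0,0.36,0.05,0.85,1,-0.03,0.36,0,0.85,1])

```text
time: 14.72
tool_pos: [0.5842, 0.115, 0.1709]
tool_rot: [[-0.689, 0.725, 0.0], [0.725, 0.689, -0.003], [-0.002, -0.002, -1.0]]
contact_force: [3.0, -10.7, 2.5]
finger_gap: 0.2
grip_force: 39.3
```

>>> drive_tool(steps=[0,0,0,0,1,0,0,0,0,1,0,0,0,0,1,0,0,0,0,1,0,0,0,0,1,0,0,0,0,1,0,0,0,0,1,0,0,0,0,1,0,0,0,0,1,0,0,0,0,1])

```text
time: 15.55
tool_pos: [0.584, 0.1149, 0.171]
tool_rot: [[-0.689, 0.724, 0.0], [0.724, 0.689, -0.003], [-0.002, -0.001, -1.0]]
contact_force: [2.8, -10.1, 2.8]
finger_gap: 0.202
grip_force: 39.3
```

>>> drive_tool(steps=[0,0,0,0,3,0,0,0,0,5,0,0,0,0,7,0,0,0,0,7,0,0,-1,0,7,0,0,-2,0,7,0,0,-3,0,7,0,0,-3,0,7,0,0,-3,0,7,0,0,0,0,7])

```text
time: 16.38
tool_pos: [0.5851, 0.1167, 0.297]
tool_rot: [[-0.69, 0.724, 0.008], [0.724, 0.69, 0.001], [-0.004, 0.006, -1.0]]
contact_force: [1.5, -0.6, 1.2]
finger_gap: 0.821
grip_force: 0.0
```

```bash
cat > look.py <<'E'
from h import *
import sys
np.set_printoptions(precision=4,suppress=True)
def look(tag,z=.192):
    o=arm.get_obs();w=arm.camera_model("wrist");i=arm.snapshot("wrist")[:,:,::-1].copy()
    cv2.imwrite(f"pics/{tag}.png",i);np.save(f"c{tag}.npy",w,allow_pickle=True)
    k=cv2.morphologyEx((i.max(2)<60).astype(np.uint8),cv2.MORPH_OPEN,cv2.getStructuringElement(2,(15,15)))
    print(o["time"],o["tool_pos"])
    for c in cv2.findContours(k,0,2)[0]:
        p,r=cv2.minEnclosingCircle(c)
        if 11<r<18: print("knob?",np.round(p,1),round(r,1),plane(w,p,z))
look(sys.argv[1])
E
python3 look.py w6
```

```text
16.3833 [0.5851 0.1167 0.297 ]
```

>>> drive_tool(steps=[0,-1,0,-2,7,0,-1,0,-2,7,0,-1,0,-2,7,0,-1,0,-2,7,0,-1,0,-2,7,0,-1,0,-2,7,0,0,0,0,7,0,0,0,0,7,0,0,0,0,7,0,0,0,0,7])

```text
time: 17.27
tool_pos: [0.5445, 0.0716, 0.2906]
tool_rot: [[-0.825, 0.565, -0.0], [0.565, 0.825, 0.0], [0.0, 0.0, -1.0]]
contact_force: [-0.2, 0.4, 0.2]
finger_gap: 0.821
grip_force: 0.0
```

```bash
python3 look.py w7; python3 -c "
from h import *
cv2.imwrite('pics/side7.png',arm.snapshot('side')[:,:,::-1])
W=cv2.imread('pics/w7.png');b=cv2.imread('pics/side7.png')[90:240,230:330];B=cv2.resize(b,None,fx=2.4,fy=2.4,interpolation=2)
C=np.zeros((420,800,3),np.uint8);C[:,:560]=W;C[:360,560:800]=B;cv2.imwrite('pics/c7.png',C)"
```

```text
17.2667 [0.5445 0.0716 0.2906]
```

View pics/c7.png

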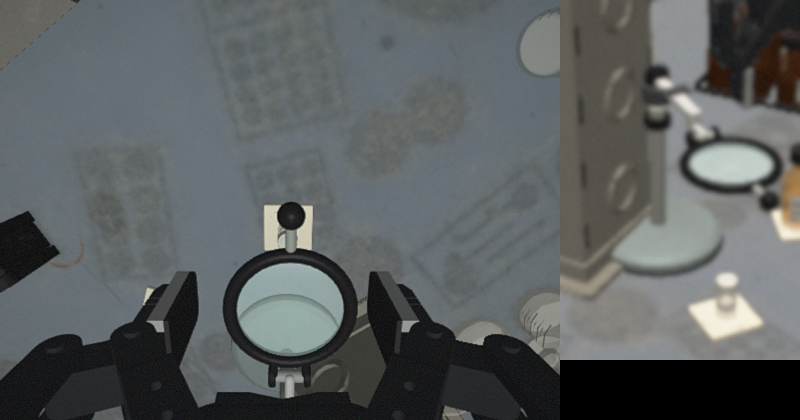

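The side view shows the lens now above the vial region. In the wrist view the knob is at (291,216), the rim centre at about (290,308) and the tile at x 264–313, nearly in line with the arm. Computing offsets.

```bash
cat > meas.py <<'E'
from h import *
np.set_printoptions(precision=4,suppress=True)
def knob(tag,g=None,R=20):
    i=cv2.imread(f"pics/{tag}.png");w=np.load(f"c{tag}.npy",allow_pickle=True).item()
    if g is None or len(g)==3:
        v=w["R"]@np.array(g)+w["t"];g=(w["fx"]*v[0]/v[2]+w["cx"],w["fy"]*v[1]/v[2]+w["cy"])
    k=(i.max(2)<60).astype(np.uint8);M=np.zeros_like(k);cv2.circle(M,(int(g[0]),int(g[1])),R,1,-1)
    c=max(cv2.findContours(k*M,0,2)[0],key=cv2.contourArea);p,r=cv2.minEnclosingCircle(c);print(tag,np.round(p,1),round(r,1));return w,p
E
python3 - <<'E'
from meas import *
a=knob("w7",(291,216));X=plane(*a,.192);b=knob("w6",X)
d=arm.camera_model("side")
print("wrist stereo",tri([a,b]),"wrist/side",tri([a,(d,(316.7,173.3))]),"z.19",plane(*a,.19))
i=cv2.imread("pics/w7.png");w=a[0]
m=(i.min(2)>165).astype(np.uint8);m[:195]=0;m[:,:250]=0;m[255:]=0;m[:,325:]=0
pts=cv2.findNonZero(m);r=cv2.minAreaRect(pts);print("tile",r,plane(w,r[0],.008))
E
```

```text
w7 [290.8 215.4] 14.0
w6 [204.6 216.7] 13.9
wrist stereo [0.5496 0.0761 0.1922] wrist/side [0.5486 0.0761 0.1932] z.19 [0.5501 0.0758 0.19  ]
tile ((287.5, 227.5), (43.0, 47.0), 90.0) [0.6113 0.0344 0.008 ]
```

After release the lens centre is at about (0.6115, 0.034) against the vial at (0.6113, 0.0344). The knob height of 0.192 means level to within about 0.015 rad. Handing in.

```bash
python3 -c "
from cell import arm
print(arm.close_job())"
```

```text
the job is handed in; nothing more can be done
None
```

The job is handed in: after release the lens measured about 1 mm off centre above the vial's cap and level to within about 0.02 rad, the gripper was clear, and I saw no sign of the vial or amber bottle being disturbed (beaker and tape roll not re-checked).

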